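# Cactus pot into its white planter

## Task

Pick up the small cactus in the terracotta pot and set it into the white planter, lowering it gently (no dropping) until the tapered pot sits fully home, centred and upright, then let go. Leave the blue planter where it stands, and leave the white one standing upright on the desk.

Things in the scene. Friction and masses are not known exactly. Their poses are not given: they have to be found in the camera images.
- cactus_pot: Loose terracotta pot with a small round green cactus, about 0.2 kg, upright on the desk. Origin: centre of underside, z up; round. Outside tapers from 32 mm diameter at the foot to 60 mm at 44 mm height; above it a straight collar, 64 mm diameter, 44 to 70 mm high: grip it there from above, a finger on either side. The cactus (43 mm wide) stands inside the collar, top 95 mm above the underside.
- white_planter: White ceramic planter on a saucer foot (82 mm wide, 9 high), 0.6 kg, loose, empty. Origin: centre of underside, z up. Rim 56 mm high, 73 mm outer, 57 mm inner diameter; the inside is a cone of the pot's taper, so the pot centres itself from up to 10 mm off. Fully home, the pot's underside is 16 mm above the planter's, the collar begins 4 mm above the rim and ends 86 mm above the desk.
- blue_planter: Blue ceramic planter, the same shape, size and mass as the white one, loose, empty; to be left alone. Origin: centre of underside, z up.

How it is judged:
On the way:
1. the pot is lifted clear of the desk, its underside over 50 mm up (height (world z) of cactus_pot above 0.05 m), for 0.1 s.
At the end, for the whole second after the job is handed in: The pot rests in the white planter: axes within 12 mm, its underside no more than 10 mm above the fully seated height, tilted less than 10 degrees, at rest; the white planter stands upright (within 6 degrees) on the desk (horizontal distance between cactus_pot and white_planter below 0.012 m and z of cactus_pot in the frame of white_planter between 0.006 and 0.026 m and angle between cactus_pot's own z axis and vertical below 0.175 rad and angle between white_planter's own z axis and vertical below 0.1 rad and height (world z) of white_planter between -0.01 and 0.01 m and linear speed of cactus_pot below 0.03 m/s); the robot touches nothing.
It fails at once if the pot is dropped or thrown: it moves faster than 0.7 m/s without the fingers touching it (linear speed of cactus_pot above 0.7 m/s and contact force between cactus_pot and the fingers below 0.05 N).
It fails at once if the pot is tipped over (more than 45 degrees) (angle between cactus_pot's own z axis and vertical above 0.785 rad).
It fails at once if the blue planter is moved more than 20 mm (distance of blue_planter from where it was at the start of the episode above 0.02 m).
It also fails if it takes over 38 s, if anything falls off the work surface, if the arm or the gripper's body presses on something with over 40 N, if the wrist force passes 120 N, or if a joint passes its speed limit or range.

## Robot

A 6-joint arm with a two-finger parallel gripper is mounted at the origin on a cart in front of the work surface, level with it; the furniture and walls round the work are solid. World frame = base frame: x ahead of the robot, y to its left, z up, the work surface at z = 0. Lengths are in m, angles in rad, forces in N, time in s.
With the tool pointing down it reaches from about 0.35 to 0.975 m from the base axis. Payload 17.4 kg.
Tool frame: the origin (TCP) lies on the centre line of the jaws, within the pads' length; the fingertips stand 22 mm ahead of it and the grasp point (between the pads) lies 3 mm ahead of it; z points along the fingers, y is the line along which they close (so a half turn about z gives the same grasp; the last joint's range is limited). The gripper opens to 85 mm and grips with 20 to 120 N. Pads are 22 mm wide; open, the fingers measure 114 mm over their backs; the gripper's body (76 mm by 85 mm) begins 54 mm behind the grasp point. The pads swing forward as they close: fully open they stand 13 mm farther back than shut.
Start: joints at [1.076, 0.116, 1.442, -0, 1.584, -0.038], TCP at [0.298, 0.606, 0.253] pointing down, gripper open.
Joint ranges: [-2.83, 2.83], [-0.83, 2.19], [0.07, 2.5], [-1.14, 4.28], [0.01, 3], [-2.97, 2.97]. Speed limits (rad/s): [1.89, 1.89, 2.22, 3.14, 3.14, 3.14].

## Interface

Orientations are given as a unit quaternion [w, x, y, z].
In Python, from cell import manip gives the robot as it stands. The module is installed in compiled form; this text tells all that it offers.
- The arm moves only by the tool carry_out, never from a script. Its argument "deltas" is a list of rows, each a list of 6 numbers: the shift along the world's x, y, z scaled (see below), then the turn, a rotation vector about the world's x, y, z scaled (see below). In form: [[x, y, z, ax, ay, az], ...]. A call has 1 to 5 rows; each row is the pose to reach, as a shift and turn from the pose commanded when the call began; what a row does not reach only later rows make up. The controller multiplies each number of a shift by 0.08 m and each number of a turn by 90 degrees. A row lasts 1/10 s, in which the tool goes at most 50 mm and 8.59 degrees, less where a joint would pass 70% of its speed; a pose out of reach is approached as far as the arm can. A call with a number of a shift or a turn outside -1 to 1 is refused whole. A call with a gripper value outside its range is refused whole. "jaw" is the closure, from -1 (fully open) to 1 (shut), set as the call begins (left out, the last holds). The fingers move at their own pace and stop on an object; "squeeze" is the grip in N (left out, the last holds). Time passes only in rows, so rows that repeat a pose let the fingers close. It gives the time, the measured TCP pose, the force, the opening and the grip force at its end, in the units of the state.
- manip.sense(): the state, without advancing time (a new reading comes with each control period).
- manip.capture(name): name is "scene" or "top" or "wrist"; returns the picture (384x512x3 uint8, red, green, blue); there is no depth.
- manip.get_calibration(name): a dict with "camera_matrix" (3x3 intrinsics, pixels), "xyz" and "rotation" of the camera in the world. Camera axes: x right, y up, looking along -z (the intrinsics and any distortion apply to the point x, -y, -z); pixel columns grow to the right and rows downward; lengths in m; the calibration is good to about 2 mm. A picture is of the moment at which its call begins: read the wrist's pose just before it. get_calibration takes no time and is no camera call; for the wrist camera it gives the pose at the moment of the call.
- manip.hand_in(): hands the job in; it is judged then, once.
Trained networks look in the newest picture that a camera, given by its name, has taken for a name from the list of things; names that differ only in an ending like _2 or _b are one class to them, and where a whole thing is asked for, a point or a joint stands for the part that bears it (a point fixed in the world has none). Each returns a list of dicts, best first, with "p" (0 to 1); they miss things now and then, are a little off and sometimes report something else, mostly with a low value. They report only what shows in the picture. A call takes as long as a camera call.
- manip.spot_in(camera, thing): "location" ([x, y, z] in m, in world coordinates, good to about 4 mm: the middle of the surface that is visible of it).
The state is a dict: "time_s": time; "joint_pos": joint angles; "dq": joint speeds; "joint_efforts": joint torques, N m; "ee_pos": TCP position; "ee_rot": TCP orientation; "wrist_force": force on the tool from outside, world axes, zero at the start; "moment": the same for the moment, N m; "opening": finger opening in m; "gripper_force": force on a finger pad.
Only numpy, scipy, OpenCV 4.12 (cv2) and the standard library are available. Lean on these libraries where they do the work, as an engineer would, in place of code of your own. Each camera call takes 0.05 s, during which the arm holds its last target. There are 200 camera calls.

## Working session

There is one attempt and no reset: what is moved stays moved. The work goes in short steps, Python scripts to look and compute and a tool call to move; the robot and the scene stay as the last step left them, time stands still between calls to the robot, and variables do not carry over. Pictures are saved under pics/ and viewed, at most 10 in all, crops included, and the job is handed in when it is done.

Besides the shell and the picture viewer there is one more tool, called after "Emit:" as a command line: name --pt "numbers of a row" for each row, then --argument value for the rest. carry_out: Moves the arm, as the interface text tells. Shifts and turns lie within -1 to 1; 1 stands for 0.08 m of shift or 90 degrees of turn. Its arguments: {"type":"object","properties":{"deltas":{"type":"array"},"jaw":{"type":"number"},"squeeze":{"type":"number"}},"required":["deltas"]}

```bash
mkdir -p pics; python3 - <<'E'
from cell import manip
import cv2,numpy as np
ims=[]
for c in("scene","top"):
    im=manip.capture(c);ims.append(im)
    for t in("cactus_pot","white_planter","blue_planter"):
        print(c,t,[(np.round(d["location"],3).tolist(),round(d["p"],2)) for d in manip.spot_in(c,t)][:3])
    k=manip.get_calibration(c);print(np.round(k["xyz"],3),np.round(k["rotation"],2).tolist())
cv2.imwrite("pics/a.png",cv2.resize(np.hstack(ims)[:,:,::-1],(800,300)))
s=manip.sense();print({k:np.round(v,3).tolist() for k,v in s.items()})
E
```

```text
scene cactus_pot [([0.522, 0.106, 0.065], 0.61)]
scene white_planter []
scene blue_planter [([0.435, -0.076, 0.031], 0.72)]
[ 0.198 -0.395  0.65 ] [0.89, 0.37, -0.1, -0.25]
top cactus_pot [([0.528, 0.119, 0.074], 0.77)]
top white_planter [([0.556, 0.289, 0.034], 0.75)]
top blue_planter [([0.434, -0.072, 0.038], 0.88)]
[0.368 0.111 0.887] [0.71, 0.07, -0.05, -0.7]
{'time_s': 0.4, 'joint_pos': [1.076, 0.116, 1.442, 0.0, 1.584, -0.038], 'dq': [-0.0, -0.001, 0.001, 0.001, 0.001, 0.001], 'joint_efforts': [-0.001, -73.088, -63.196, -0.0, 0.001, 0.0], 'ee_pos': [0.298, 0.606, 0.253], 'ee_rot': [-0.0, 0.226, 0.974, -0.0], 'wrist_force': [-0.369, -0.246, -0.534], 'moment': [0.023, 0.069, 0.018], 'gripper_force': 0.0, 'opening': 0.086}
```

View pics/a.png

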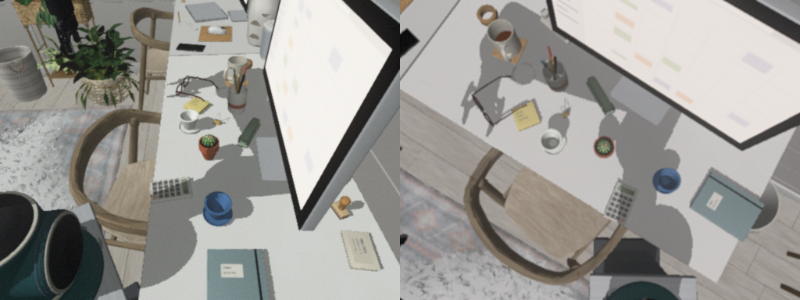

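Both views show the cactus pot between the white planter (up-left of it in the top view) and the blue one. The monitor stands behind it. I'll triangulate the monitor's lower corners while setting out.

```bash
cat > h.py <<'E'
from cell import manip
import numpy as np
from scipy.spatial.transform import Rotation as R
def rot(k):
    r=np.array(k["rotation"])
    return r if r.shape==(3,3) else R.from_quat(np.roll(r,-1)).as_matrix()
def ray(c,u,v,k=None):
    k=k or manip.get_calibration(c); d=np.linalg.inv(k["camera_matrix"])@[u,v,1]
    d=rot(k)@(d*[1,-1,-1]); return np.array(k["xyz"]),d/np.linalg.norm(d)
def plane(c,u,v,z,k=None):
    o,d=ray(c,u,v,k); return o+d*(z-o[2])/d[2]
def tri(a,b):
    (o1,d1),(o2,d2)=a,b
    s=np.linalg.lstsq(np.c_[d1,-d2],o2-o1,rcond=None)[0]
    p,q=o1+s[0]*d1,o2+s[1]*d2; return (p+q)/2,np.linalg.norm(p-q)
E
python3 - <<'E'
from h import *
f=1.28
print(tri(ray("scene",300*f,228*f),ray("top",340*f,148*f)))
print(tri(ray("scene",264*f,70*f),ray("top",152*f,20*f)))
print(plane("top",203*f,147*f,.08),plane("top",153*f,141*f,.05))
E
```

```text
(array([ 0.51941858, -0.25375185,  0.12186535]), np.float64(0.00016559643273488276))
(array([0.89406344, 0.28502241, 0.12817508]), np.float64(0.014316285817370088))
[0.52502621 0.12352641 0.08      ] [0.54741486 0.27790971 0.05      ]
```

Emit:
carry_out --pt "0.25 -0.5 0 0 0 0" --pt "0.5 -1 0 0 0 0" --pt "0.5 -1 0 0 0 0" --jaw -1

```text
time_s: 0.7
ee_pos: [0.3395, 0.5227, 0.2538]
ee_rot: [0.0, 0.228, 0.974, -0.0]
wrist_force: [0.2, 0.1, -0.0]
opening: 0.0851
gripper_force: 0.0
```

Emit:
carry_out --pt "0.25 -0.5 0 0 0 0" --pt "0.5 -1 0 0 0 0"

```text
time_s: 0.9
ee_pos: [0.3777, 0.4452, 0.2531]
ee_rot: [-0.0, 0.226, 0.974, -0.0]
wrist_force: [0.8, -0.5, 0.1]
opening: 0.0854
gripper_force: 0.0
```

Emit:
carry_out --pt "0.25 -0.5 0 0 0 0" --pt "0.5 -1 0 0 0 0"

```text
time_s: 1.1
ee_pos: [0.4181, 0.3646, 0.2534]
ee_rot: [0.0, 0.226, 0.974, 0.0]
wrist_force: [0.9, 0.0, -0.3]
opening: 0.0855
gripper_force: 0.0
```

Emit:
carry_out --pt "0.25 -0.5 0 0 0 0" --pt "0.5 -1 0 0 0 0" --pt "0.5 -1 0 0 0 0"

```text
time_s: 1.4
ee_pos: [0.4594, 0.2825, 0.2536]
ee_rot: [0.0, 0.228, 0.974, -0.0]
wrist_force: [-0.5, 0.0, 0.5]
opening: 0.0852
gripper_force: 0.0
```

```bash
cat > look.py <<'E'
from h import *
import cv2,sys
k=manip.get_calibration("wrist"); im=manip.capture("wrist")
for t in("cactus_pot","white_planter"):
    print(t,[(np.round(d["location"],3).tolist(),round(d["p"],2)) for d in manip.spot_in("wrist",t)][:2])
cv2.imwrite(sys.argv[1],im[:,:,::-1]); np.savez("k.npz",**k)
s=manip.sense();print(s["time_s"],np.round(s["ee_pos"],4),np.round(k["xyz"],3),np.round(rot(k)[:,2],2))
E
python3 look.py pics/b.png
```

```text
cactus_pot [([0.537, 0.138, 0.063], 0.58)]
white_planter [([0.558, 0.286, 0.03], 0.77)]
1.55 [0.4577 0.2862 0.2534] [0.393 0.314 0.374] [-0.26  0.13  0.96]
```

View pics/b.png

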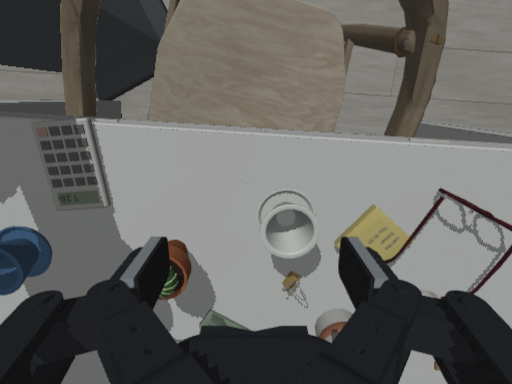

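The white planter's rim is centred near (291,229), with its saucer foot above it at about (287,205). The pot is at about (172,275), partly hidden by a finger.

```bash
python3 - <<'E'
from h import *
k=dict(np.load("k.npz"))
for u,v,z in((291,229,.056),(291,199,.056),(291,259,.056),(262,229,.056),(318,229,.056),(172,282,.07),(172,242,0.07)): print(u,v,plane("wrist",u,v,z,k).round(4))
E
```

```text
291 229 [0.5481 0.2869 0.056 ]
291 199 [0.5133 0.3026 0.056 ]
291 259 [0.5853 0.2701 0.056 ]
262 229 [0.5326 0.2557 0.056 ]
318 229 [0.5625 0.3159 0.056 ]
172 282 [0.5412 0.1293 0.07  ]
172 242 [0.4947 0.1573 0.07  ]
```

Emit:
carry_out --pt "0.25 -0.5 0 0 0 0" --pt "0.4 -1 0 0 0 0"

```text
time_s: 1.75
ee_pos: [0.4897, 0.2068, 0.2531]
ee_rot: [-0.0, 0.224, 0.974, 0.0]
wrist_force: [1.0, -0.1, -0.0]
opening: 0.0851
gripper_force: 0.0
```

Emit:
carry_out --pt "0.25 -0.5 -0.3 0 0 0" --pt "0.4 -1 -0.5 0 0 0" --pt "0.4 -1 -0.5 0 0 0"

```text
time_s: 2.05
ee_pos: [0.5219, 0.1235, 0.2107]
ee_rot: [-0.001, 0.227, 0.974, -0.001]
wrist_force: [-0.5, 0.4, -0.4]
opening: 0.0855
gripper_force: 0.0
```

```bash
python3 look.py pics/c.png
```

```text
cactus_pot [([0.525, 0.122, 0.07], 0.82)]
white_planter [([0.555, 0.29, 0.034], 0.97)]
2.2 [0.5217 0.1271 0.2136] [0.456 0.155 0.331] [-0.26  0.13  0.96]
```

View pics/c.png

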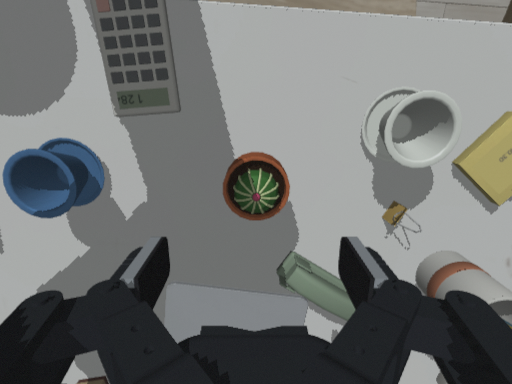

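The collar rim spans x 223–289 and y 153–220, so its centre is (256,187). The white rim spans x 386–460 and y 90–167, centre (423,129).

```bash
python3 - <<'E'
from h import *
k=dict(np.load("k.npz"))
for u,v,z in((256,186.5,.07),(223,187,.07),(289,187,.07),(423,129,.056),(386,129,.056),(460,129,.056)): print(u,v,plane("wrist",u,v,z,k).round(4))
E
```

```text
256 186.5 [0.5275 0.1211 0.07  ]
223 187 [0.5142 0.0931 0.07  ]
289 187 [0.5417 0.1488 0.07  ]
423 129 [0.5501 0.284  0.056 ]
386 129 [0.5348 0.253  0.056 ]
460 129 [0.5654 0.3149 0.056 ]
```

Emit:
carry_out --pt "0.06 -0.06 -0.4 0 0 0" --pt "0.06 -0.06 -0.8 0 0 0" --pt "0.06 -0.06 -1 0 0 0"

```text
time_s: 2.5
ee_pos: [0.5257, 0.1225, 0.1314]
ee_rot: [-0.001, 0.225, 0.974, -0.0]
wrist_force: [0.4, -0.3, 0.2]
opening: 0.0856
gripper_force: 0.0
```

Emit:
carry_out --pt "0 0 -0.25 0 0 0" --pt "0 0 -0.5 0 0 0" --pt "0 0 -0.7 0 0 0" --pt "0 0 -0.84 0 0 0" --pt "0 0 -0.84 0 0 0"

```text
time_s: 3.0
ee_pos: [0.526, 0.1214, 0.0651]
ee_rot: [-0.001, 0.226, 0.974, -0.0]
wrist_force: [-1.0, 0.1, -0.5]
opening: 0.0854
gripper_force: 0.0
```

Emit:
carry_out --pt "0 0 0 0 0 0" --pt "0 0 0 0 0 0" --pt "0 0 0 0 0 0" --pt "0 0 0 0 0 0" --pt "0 0 0 0 0 0" --jaw 1 --squeeze 30

```text
time_s: 3.5
ee_pos: [0.5272, 0.1212, 0.0674]
ee_rot: [0.001, 0.226, 0.974, 0.001]
wrist_force: [-0.4, 1.2, 5.7]
opening: 0.0629
gripper_force: 33.2
```

Emit:
carry_out --pt "0 0 0.15 0 0 0" --pt "0 0 0.4 0 0 0" --pt "0 0 0.7 0 0 0" --pt "0 0 1 0 0 0" --pt "0 0 1 0 0 0"

```text
time_s: 4.0
ee_pos: [0.5277, 0.1211, 0.1502]
ee_rot: [0.002, 0.226, 0.974, 0.001]
wrist_force: [0.3, -0.1, -2.6]
opening: 0.0624
gripper_force: 34.4
```

Emit:
carry_out --pt "0 0.2 0.1 0 0 0" --pt "0.05 0.5 0.3 0 0 0" --pt "0.1 0.8 0.3 0 0 0" --pt "0.1 1 0.3 0 0 0" --pt "0.1 1 0.3 0 0 0"

```text
time_s: 4.5
ee_pos: [0.5339, 0.2029, 0.169]
ee_rot: [-0.001, 0.225, 0.974, -0.0]
wrist_force: [-0.4, 0.3, -2.7]
opening: 0.0626
gripper_force: 34.4
```

```bash
python3 look.py pics/d.png
```

```text
cactus_pot [([0.526, 0.206, 0.172], 0.96)]
white_planter [([0.554, 0.289, 0.038], 0.6)]
4.65 [0.5341 0.2008 0.1694] [0.468 0.234 0.289] [-0.26  0.13  0.96]
```

View pics/d.png

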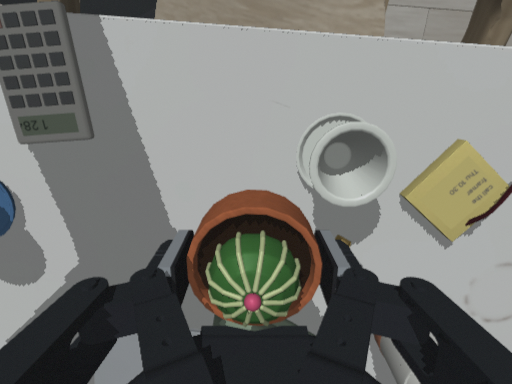

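The pot is held level between the fingers, with its collar centred at about (255,258). The white rim spans x 309–396 and y 121–207, centre (352,164).

```bash
python3 - <<'E'
from h import *
k=dict(np.load("k.npz"))
for u,v,z in((255,258,.172),(189,258,.172),(321,258,.172),(352,164,.056),(309,164,.056),(396,164,.056),(352,121,.056),(352,207,.056)): print(u,v,plane("wrist",u,v,z,k).round(4))
E
```

```text
255 258 [0.5305 0.2034 0.172 ]
189 258 [0.5173 0.1763 0.172 ]
321 258 [0.5438 0.2305 0.172 ]
352 164 [0.5494 0.2834 0.056 ]
309 164 [0.5339 0.2517 0.056 ]
396 164 [0.5653 0.3159 0.056 ]
352 121 [0.5169 0.2956 0.056 ]
352 207 [0.5849 0.2702 0.056 ]
```

Emit:
carry_out --pt "0.05 0.25 0 0 0 0" --pt "0.12 0.55 0 0 0 0" --pt "0.18 0.8 0 0 0 0" --pt "0.22 1 0 0 0 0" --pt "0.22 1 0 0 0 0"

```text
time_s: 5.15
ee_pos: [0.5523, 0.2824, 0.1697]
ee_rot: [-0.0, 0.226, 0.974, -0.0]
wrist_force: [0.3, 0.1, -3.3]
opening: 0.0627
gripper_force: 34.4
```

Emit:
carry_out --pt "0 0 -0.1 0 0 0" --pt "0 0 -0.25 0 0 0" --pt "0 0 -0.4 0 0 0" --pt "0 0 -0.5 0 0 0" --pt "0 0 -0.5 0 0 0"

```text
time_s: 5.65
ee_pos: [0.5515, 0.2804, 0.1282]
ee_rot: [-0.001, 0.227, 0.974, -0.001]
wrist_force: [0.3, -0.3, -2.2]
opening: 0.0624
gripper_force: 34.3
```

```bash
python3 look.py pics/e.png
```

```text
cactus_pot []
white_planter [([0.538, 0.297, 0.032], 0.77)]
5.8 [0.5523 0.281  0.1305] [0.485 0.311 0.249] [-0.26  0.13  0.96]
```

View pics/e.png

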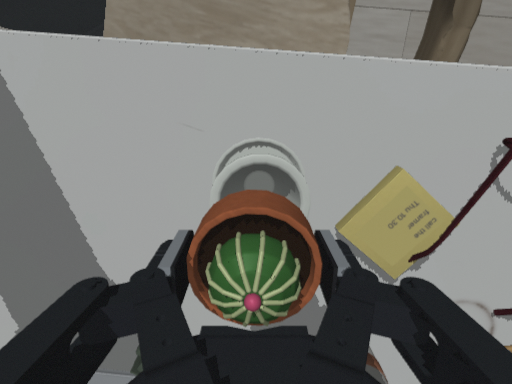

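The planter rim spans x 211–308 with its top at about 151, so its centre is near (259.5,199). The held collar is centred at (255,258).

```bash
python3 - <<'E'
from h import *
k=dict(np.load("k.npz"))
for u,v,z in((255,258,.134),(259.5,200,.056),(211,200,.056),(308,200,.056),(259.5,152,.056)): print(u,v,plane("wrist",u,v,z,k).round(4))
E
```

```text
255 258 [0.5467 0.2817 0.134 ]
259.5 200 [0.5485 0.2847 0.056 ]
211 200 [0.5334 0.254  0.056 ]
308 200 [0.5636 0.3153 0.056 ]
259.5 152 [0.5178 0.2995 0.056 ]
```

Emit:
carry_out --pt "-0.01 0.03 -0.1 0 0 0" --pt "-0.01 0.03 -0.2 0 0 0" --pt "-0.01 0.03 -0.3 0 0 0" --pt "-0.01 0.03 -0.4 0 0 0" --pt "-0.01 0.03 -0.45 0 0 0"

```text
time_s: 6.3
ee_pos: [0.5509, 0.2834, 0.093]
ee_rot: [-0.001, 0.226, 0.974, -0.0]
wrist_force: [-4.0, 2.7, 3.9]
opening: 0.0627
gripper_force: 35.0
```

Emit:
carry_out --pt "0 0 -0.02 0 0 0" --pt "0 0 -0.04 0 0 0" --pt "0 0 -0.06 0 0 0" --pt "0 0 -0.08 0 0 0" --pt "0 0 -0.08 0 0 0"

```text
time_s: 6.8
ee_pos: [0.5511, 0.2842, 0.0886]
ee_rot: [-0.0, 0.226, 0.974, 0.001]
wrist_force: [-7.4, 5.0, 6.7]
opening: 0.0628
gripper_force: 35.3
```

Emit:
carry_out --pt "-0.02 0.015 0 0 0 0" --pt "-0.04 0.03 0 0 0 0" --pt "-0.04 0.03 -0.01 0 0 0" --pt "-0.04 0.03 -0.02 0 0 0" --pt "-0.04 0.03 -0.02 0 0 0"

```text
time_s: 7.3
ee_pos: [0.5485, 0.2856, 0.0862]
ee_rot: [0.0, 0.227, 0.974, 0.0]
wrist_force: [3.3, -1.7, 1.4]
opening: 0.0628
gripper_force: 34.7
```

Now the lateral force is slightly the other way, so I'll go back a third and keep lowering.

Emit:
carry_out --pt "0.012 -0.008 -0.01 0 0 0" --pt "0.012 -0.008 -0.02 0 0 0" --pt "0.012 -0.008 -0.03 0 0 0" --pt "0.012 -0.008 -0.03 0 0 0"

```text
time_s: 7.7
ee_pos: [0.5494, 0.2852, 0.0849]
ee_rot: [0.0, 0.226, 0.974, 0.0]
wrist_force: [-1.9, -3.5, 12.3]
opening: 0.0626
gripper_force: 35.8
```

Emit:
carry_out --pt "0 -0.01 -0.01 0 0 0" --pt "0 -0.01 -0.015 0 0 0" --pt "0 -0.01 -0.015 0 0 0"

```text
time_s: 8.0
ee_pos: [0.5496, 0.285, 0.0848]
ee_rot: [0.001, 0.226, 0.974, 0.001]
wrist_force: [-6.8, 0.8, 21.1]
opening: 0.0623
gripper_force: 36.7
```

Vertical force rises steeply with no further travel, so the pot is seated. I'll unload and let go.

Emit:
carry_out --pt "0 0 0.01 0 0 0" --pt "0 0 0.015 0 0 0" --pt "0 0 0.015 0 0 0" --squeeze 20

```text
time_s: 8.3
ee_pos: [0.5494, 0.285, 0.0849]
ee_rot: [0.0, 0.226, 0.974, 0.001]
wrist_force: [-1.5, 3.8, 10.1]
opening: 0.0623
gripper_force: 35.7
```

Emit:
carry_out --pt "0 0 0 0 0 0" --pt "0 0 0 0 0 0" --pt "0 0 0 0 0 0" --pt "0 0 0 0 0 0" --pt "0 0 0 0 0 0" --jaw -1

```text
time_s: 8.8
ee_pos: [0.5491, 0.2843, 0.0836]
ee_rot: [-0.0, 0.226, 0.974, -0.0]
wrist_force: [0.2, -0.3, 0.3]
opening: 0.0856
gripper_force: 0.0
```

```bash
python3 look.py pics/f.png
```

```text
cactus_pot [([0.542, 0.29, 0.09], 0.86)]
white_planter [([0.531, 0.3, 0.004], 0.76)]
8.95 [0.5491 0.2843 0.0837] [0.483 0.315 0.204] [-0.26  0.13  0.96]
```

View pics/f.png

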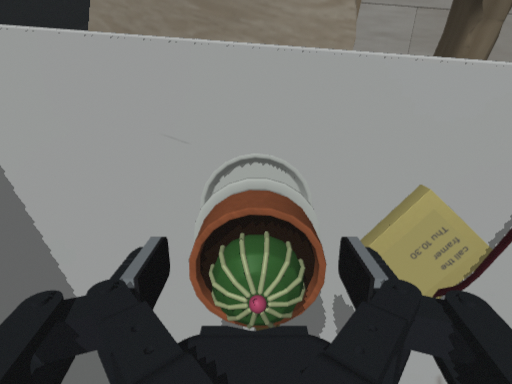

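The fingers are open and clear on both sides. The pot is centred in the white planter, its collar at about (258,260). I'll rise straight up and check.

Emit:
carry_out --pt "0 0 0.15 0 0 0" --pt "0 0 0.4 0 0 0" --pt "0 0 0.7 0 0 0" --pt "0 0 1 0 0 0" --pt "0 0 1 0 0 0"

```text
time_s: 9.45
ee_pos: [0.5502, 0.2849, 0.1685]
ee_rot: [0.002, 0.226, 0.974, 0.002]
wrist_force: [-0.1, 0.4, 0.2]
opening: 0.0851
gripper_force: 0.0
```

Emit:
carry_out --pt "-0.2 0.3 0.4 0 0 0" --pt "-0.5 0.7 0.8 0 0 0" --pt "-0.8 1 1 0 0 0" --pt "-0.8 1 1 0 0 0" --pt "-0.8 1 1 0 0 0"

```text
time_s: 9.95
ee_pos: [0.4847, 0.3647, 0.244]
ee_rot: [0.0, 0.226, 0.974, 0.0]
wrist_force: [1.0, -0.4, -0.5]
opening: 0.0854
gripper_force: 0.0
```

```bash
python3 - <<'E'
from h import *
import cv2
a=manip.capture("scene");print([np.round(d["location"],3) for d in manip.spot_in("scene","blue_planter")])
b=manip.capture("wrist");print([np.round(d["location"],3) for d in manip.spot_in("wrist","cactus_pot")])
cv2.imwrite("pics/g.png",np.hstack([cv2.resize(a[100:240,180:340],(400,350)),cv2.resize(b,(400,350))])[:,:,::-1])
E
```

```text
[array([ 0.432, -0.075,  0.03 ]), array([0.544, 0.267, 0.085])]
[array([0.545, 0.287, 0.089])]
```

View pics/g.png

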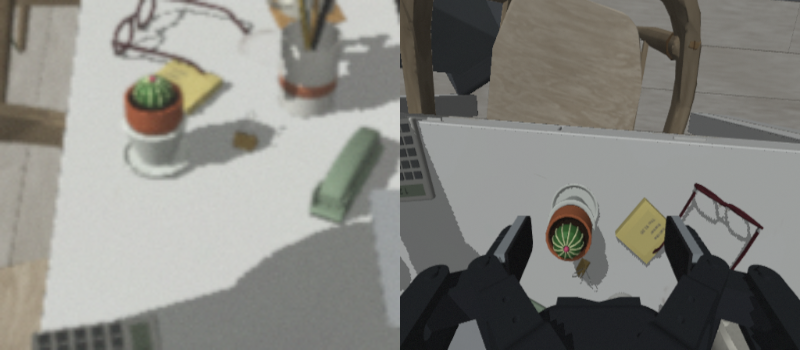

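The pot sits level, collar just above the rim, at about (155,105) in the left crop. The white planter stands upright on its saucer, and the blue one hasn't moved.

```bash
python3 -c "
from cell import manip
print(manip.hand_in())"
```

```text
the job is handed in; nothing more can be done
None
```

The cactus pot is seated upright in the white planter and released, the blue planter hasn't moved, and the job was handed in at about 10 s; the hand-in call returned no verdict.

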